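Set the fraction collector's telescoping boom to the 100 mm mark with the valve on waste

ROBOT

A 7-joint arm with a two-finger parallel gripper is mounted at the origin on the work surface. World frame = base frame: x ahead of the robot, y to its left, z up, the work surface at z = 0. Lengths are in mm, angles in degrees, forces in N, time in s.
With the tool pointing down it reaches from about 425 to 875 mm from the base axis. Payload 9.9 kg.
Tool frame: the origin (TCP) lies on the mounting face of the last link; the fingertips stand 173 mm ahead of it and the grasp point (between the pads) lies 155 mm ahead of it; z points along the fingers, y is the line along which they close (so a half turn about z gives the same grasp; the last joint's range is limited). The gripper opens to 85 mm and grips with 20 to 120 N. Pads are 22 mm wide; open, the fingers measure 114 mm over their backs; the gripper's body (76 mm by 85 mm) begins 54 mm behind the grasp point. The pads swing forward as they close: fully open they stand 13 mm farther back than shut.
Start: joints at [64.412, 32.985, 1.427, 82.34, -0.859, 64.687, -3.237], TCP at [239.558, -631.067, 404.689] pointing down, gripper open.
Joint ranges: [-157.87, 157.87], [-19.46, 123.44], [-87.15, 90], [11.01, 140.99], [-62.26, 242.26], [9.8, 113.94], [-161.44, 161.44]. Speed limits (degrees/s): [127.2, 127.2, 172.46, 172.46, 180, 180, 180].

INTERFACE

Orientations are given as [roll, pitch, yaw] about the fixed x, y, z axes, in that order (R = Rz(yaw) Ry(pitch) Rx(roll)).
In Python, from rig import manip, capture, get_calibration gives the robot as it stands (manip), with the cameras as plain functions.
- The arm moves only by the shell command python3 drive.py 'ROWS' [OPENING] [FORCE]. ROWS is a JSON list of rows, 1 to 8 of them, each of 6 numbers: dx, dy, dz in mm, then a rotation vector rx, ry, rz in degrees; each row shifts and turns the commanded pose from where the row before left it, along the tool's axes as they then stand; what a row does not reach is not made up. A row lasts 1/12 s, in which the tool goes at most 41.7 mm and 7.16 degrees, less where a joint would pass 70% of its speed; a pose out of reach is approached as far as the arm can. OPENING is the opening from 0.0 (shut) to 1.0 (fully open), set as the command begins (- or left out keeps the last). The fingers move at their own pace and stop on an object; FORCE is the grip in N (left out, the last holds). Time passes only in rows, so rows that do not move let the fingers close. It prints the time, the measured TCP pose, the force, the opening and the grip force at its end.
- manip.observe(): the state, without advancing time (a new reading comes with each control period).
- capture(name): name is "side" or "top"; returns the picture (420x560x3 uint8, red, green, blue); there is no depth.
- get_calibration(name): a dict with "fx", "fy", "cx", "cy" (pixels), "k1" (the pictures are not rectified: a ray, as slopes to the right and down, at radius r is drawn at 1 + k1 r^2 times it, then the intrinsics apply), "world_to_cam" (4x4, takes a point from world to camera coordinates). Camera axes: x right, y up, looking along -z (the intrinsics and any distortion apply to the point x, -y, -z); pixel columns grow to the right and rows downward; lengths in mm; the calibration is good to about 2 mm. A picture is of the moment at which its call begins. get_calibration takes no time and is no camera call.
- manip.finish_job(): hands the job in; it is judged then, once.
The state is a dict: "t": time; "joint_pos": joint angles; "qd": joint speeds; "tau": joint torques, N m; "position": TCP position; "orientation": TCP orientation; "ft_force": force on the tool from outside, world axes, zero at the start; "wrist_torque": the same for the moment, N m; "grip_width": opening from 0.0 (shut) to 1.0 (fully open); "finger_force": force on a finger pad.
Only numpy, scipy, OpenCV 4.12 (cv2) and the standard library are available. Lean on these libraries where they do the work, as an engineer would, in place of code of your own. Each camera call takes 0.05 s, during which the arm holds its last target. There are 200 camera calls.

TASK

First turn the divert valve's handle to waste: clockwise seen from above, right over into its other detent. Then pinch the head of the fraction collector's telescoping boom so that the brake button on its side is squeezed in, draw the boom out until the head's back edge stands at the rail's fourth long mark (100 mm), and finish while holding it exactly there, button still squeezed, so that I can store the position. Leave the other things on the bench where they are.

Things in the scene. Friction and masses are not known exactly. Their poses are not given: they have to be found in the camera images.
- collector: Fraction collector, fixed: light grey case 260 x 420 x 65 mm (x, y, z), origin under the case's centre, z up. At its +y end a tower 100 x 90 mm, 285 mm high; from the tower's black flange a level steel rail runs out along the collector's -y over x = 0. Under the boom's outer half a rack of glass tubes, tops 182 mm above the bench; on the -x side a sloping keypad up to 100 mm high.
- boom (a joint): Telescoping boom, a slide over the rail: value = distance (m) from the flange face to the back edge of the head = the scale reading; it grows as the boom is pulled out along the collector's -y. Range 0 to 0.13, starts anywhere from 0.030 to 0.065. With the button out a brake holds it fast (20 to 35 N); with the button in it slides with a few newtons and has no return spring.
- boom_index (a point): Point of the boom on the rail's axis in the plane of the head's back edge (towards the tower), the edge that is read against the marks; 250 mm above the bench, 22 mm nearer the tower than boom_grip. Its axes are the collector's.
- boom_grip (a point): Centre of the boom's head, level with the button, 250 mm above the bench. The head is a light grey block 30 mm wide (x), 44 long (y), 36 high, next to the tower; beyond it a 24 x 24 mm aluminium tube runs 156 mm to the drop nozzle. Pinch the head across x from straight above, one finger on the button, one on the flat far side; nothing else within 60 mm of its sides at that height.
- button (a joint): Brake button travel (m): about 0 out, 0.006 fully in; the brake is quite free at 0.003. It springs out when let go: 11 N to start, 12 N fully in.
- button_face (a point): Centre of the outer face of the round grey brake button (16 mm across) in the middle of the head's -x side, the side of the keypad. It stands 7 mm proud of the head, 1 mm when fully in, and is pressed along the collector's +x.
- mark_100 (a point): Point on the rail's top face at the fourth long mark (100 mm), 258 mm above the bench; hidden in the boom at the start. The rail is square, 16 x 16 mm, axis 250 mm above the bench, with dark lines across it: short ones every 5 mm, long ones (full width, on top and both sides) 25, 50, 75, 100 and 125 mm from the face of the black flange. The flange face is at the collector's y = +110 mm.
- valve: Divert valve on a grey bracket, fixed: base plate 110 x 110 mm, level top plate 90 x 92 mm, 100 mm above the bench, with a black collar on it 7 mm high, 48 mm across. Origin under the centre, z up. Two short dark lines on the top plate show where the handle points: along the valve's -x (collect, where it starts) and 60 degrees clockwise from there (waste).
- handle (a joint): Turn of the valve handle (rad), clockwise seen from above: 0 = collect, 1.047 = waste (stops at both). An over-centre spring pulls it to the nearer stop: about 0.13 N m to start it, falling to nothing half-way.
- handle_axis (a point): Point on the handle's vertical turning axis at the height to grip, 129 mm above the bench. The handle is a black bar 14 mm thick, 113 to 143 mm above the bench, on a hub disc 34 mm across; it reaches 51 mm from the axis on its pointing side (white line on top) and 15 mm on the other. It points along this point's own -x.
- handle_tip (a point): Pointing end of the valve handle, 51 mm from the axis, at grip height.
- amber_bottle: Bystander: amber bottle with blue cap, 96 mm wide, 215 mm high; origin under its centre.
- vial_rack: Bystander: white rack of small vials, 80 x 150 x 46 mm; origin under its centre.
- wrench: Bystander: open-ended wrench, 130 mm long, lying flat; origin under its middle.
- bottle_cap: Bystander: loose blue bottle cap, 42 mm across, 20 mm high; origin under its centre.
- beaker: Bystander: glass beaker beside the valve, 70 mm wide, 85 mm high; origin under its centre.
- filter_box: Bystander: small white box with a blue band, 45 x 80 x 28 mm, on the collector's case behind the tubes (+x side); origin under its centre.

How it is judged (in metres and radians):
On the way, in this order (a step that is already met when the one before it is completed fails the run):
1. the valve handle is in the waste detent (value of joint handle above 0.95 rad), for 0.3 s.
2. the brake button is squeezed in with the boom still short of the mark (value of joint button above 0.003 m and value of joint boom below 0.09 m), for 0.05 s.
At the end, for the whole second after the job is handed in: Valve handle in the waste detent (over 0.95 of 1.047 rad), boom reading 100 mm within 4 mm, brake button held in by more than 3 mm and the fingers still gripping the boom (over 3 N) (value of joint handle above 0.95 rad and value of joint boom between 0.096 and 0.104 m and value of joint button above 0.003 m and contact force between the fingers and collector above 3 N); the arm keeps its last pose, push and grip.
It fails at once if a bystander is knocked or shifted by more than 20 mm (distance of any of amber_bottle, vial_rack, wrench, bottle_cap, beaker, filter_box from where it was at the start of the episode above 0.02 m).
It also fails if it takes over 42 s, if anything falls off the work surface, if the arm or the gripper's body presses on something with over 40 N, if the wrist force passes 120 N, or if a joint passes its speed limit or range.

## Working session

There is one attempt and no reset: what is moved stays moved. The work goes in short steps, Python scripts to look and compute and a shell command to move; the robot and the scene stay as the last step left them, time stands still between calls to the robot, and variables do not carry over. Pictures are saved under pics/ and viewed, at most 10 in all, crops included, and the job is handed in when it is done.

```bash
ls; mkdir -p pics
python3 - <<'E'
from rig import manip, capture, get_calibration
import cv2
o=manip.observe();print(o)
for n in("side","top"):
    cv2.imwrite(f"pics/{n}0.png",capture(n)[:,:,::-1]);print(get_calibration(n))
E
```

```text
drive.py
pics
rig.py
{'t': 0.0, 'joint_pos': array([64.41195401, 33.03109879,  1.42323354, 82.38515736, -0.85902376,
       64.68327912, -3.23659589]), 'qd': array([ 0.05672155, -0.05678103,  0.02410014,  0.03013259,  0.08072465,
       -0.00109816,  0.18206612]), 'tau': array([ 1.00122209e-04, -7.65753293e+01,  2.25010514e+00, -2.85966325e+01,
        1.51643698e-02,  1.26871167e-02, -1.67348946e-05]), 'position': array([ 239.51695289, -630.91281989,  403.86850933]), 'orientation': array([-1.79911168e+02,  4.81870850e-03,  2.07896129e+01]), 'ft_force': array([-0.90122623, -0.36464334, -0.70725464]), 'wrist_torque': array([-0.00744106,  0.00276047,  0.03518756]), 'finger_force': 0.0, 'grip_width': 1.0008665729402881}
{'fx': 464.29202584046396, 'fy': 464.29202584046396, 'cx': 279.4253621452836, 'cy': 205.58859719359876, 'k1': -0.013040665848460952, 'world_to_cam': array([[ 9.95760997e-01, -9.19370187e-02, -2.76058148e-03,
        -5.83414573e+02],
       [ 7.00831807e-02,  7.38942771e-01,  6.70113370e-01,
        -1.79872876e+02],
       [-5.95683137e-02, -6.67466228e-01,  7.42253629e-01,
        -1.60087352e+03],
       [ 0.00000000e+00,  0.00000000e+00,  0.00000000e+00,
         1.00000000e+00]])}
{'fx': 407.2670479681054, 'fy': 407.2670479681054, 'cx': 283.18370713840176, 'cy': 206.4349884553578, 'k1': -0.10958082077177812, 'world_to_cam': array([[-4.13632063e-03, -9.99977973e-01, -5.19088246e-03,
         3.93078490e+01],
       [ 9.93195556e-01, -4.71230647e-03,  1.16363145e-01,
        -5.88420809e+02],
       [-1.16385043e-01, -4.67424612e-03,  9.93193170e-01,
        -1.27019507e+03],
       [ 0.00000000e+00,  0.00000000e+00,  0.00000000e+00,
         1.00000000e+00]])}
```

View pics/side0.png

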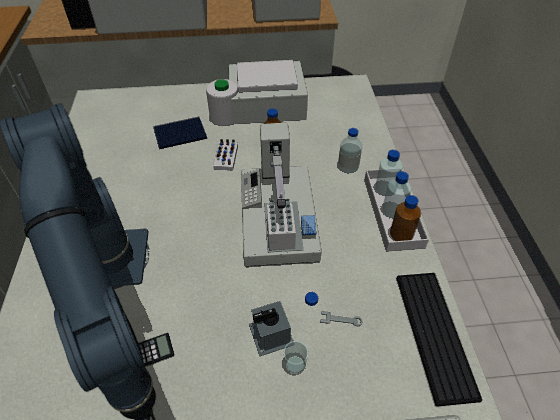

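View pics/top0.png

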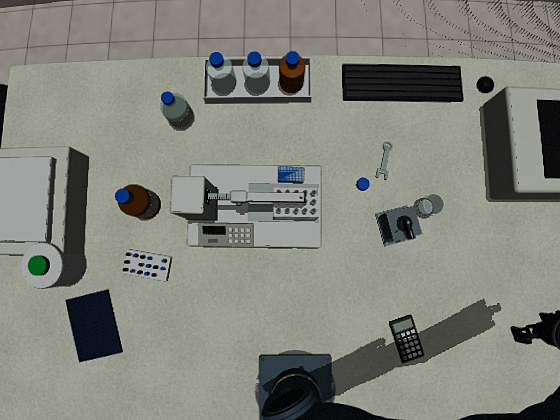

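Side view: collector at about (280,200), valve at (270,325). Top view: the boom runs along row ~198 with its head at about (223,197), and the valve is at (400,225). I'll zoom in on these.

Run:
```python
import cv2,numpy as np
t=cv2.imread('pics/top0.png');s=cv2.imread('pics/side0.png')
z=lambda im,x,y,w,h,k:cv2.resize(im[y:y+h,x:x+w],None,fx=k,fy=k,interpolation=cv2.INTER_CUBIC)
a=z(t,170,160,160,95,5);cv2.imwrite('pics/c_topcol.png',a)
b=z(t,365,190,80,65,5);c=z(s,240,290,80,60,5)   # valve
d=z(s,235,118,80,75,5)
canvas=np.zeros((600,800,3),np.uint8)
v=np.hstack([b[:300],c[:300]]);canvas[:300]=v
d=z(s,250,120,100,60,5)[:300];canvas[300:600,:500]=d
cv2.imwrite('pics/c_mix.png',canvas)
```

```text
(no output)
```

View pics/c_topcol.png

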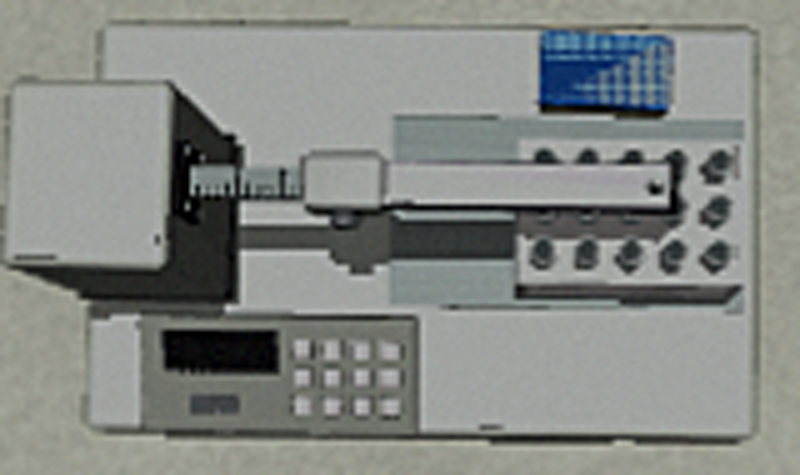

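View pics/c_mix.png

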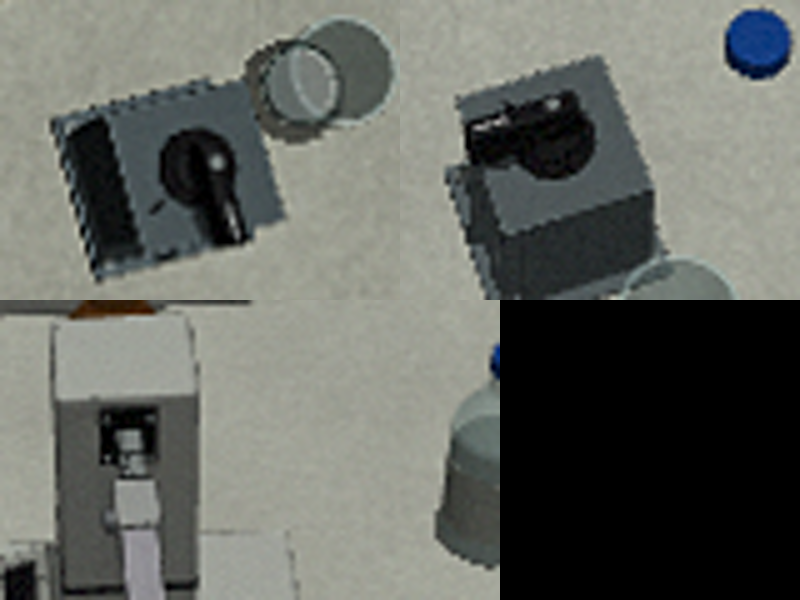

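The crops give these corners. Head top face in the top view: crop (302..386, 152..210). Valve plate in both views: quads around (108,115)…(286,215) and (56,97)…(253,188). Next I fit the poses to both views.

```bash
cat > h.py <<'E'
import numpy as np,cv2
from scipy.optimize import least_squares
from rig import manip, capture, get_calibration
C={n:get_calibration(n) for n in("side","top")}
def proj(n,P):
    c=C[n];P=np.atleast_2d(P).astype(float);p=P@c['world_to_cam'][:3,:3].T+c['world_to_cam'][:3,3]
    q=p[:,:2]*[1,-1]/-p[:,2:];q=q*(1+c['k1']*(q**2).sum(1,keepdims=True))
    return q*[c['fx'],c['fy']]+[c['cx'],c['cy']]
def crop(x0,y0,L,k=5): return (np.array(L,float)+.5)/k-.5+[x0,y0]
def tri(ps,pt):
    f=lambda X:np.r_[(proj('side',X)-ps).ravel(),(proj('top',X)-pt).ravel()]
    r=least_squares(f,[600,0,150]);return r.x,np.abs(r.fun).max()
def place(p,P):
    c,s=np.cos(p[2]),np.sin(p[2]);P=np.array(P,float)
    return np.c_[P[:,0]*c-P[:,1]*s+p[0],P[:,0]*s+P[:,1]*c+p[1],P[:,2]]
E
cat > fit.py <<'E'
from h import *
np.set_printoptions(suppress=True,precision=1)
# valve: plate corners order top view TL,TR,BR,BL  (world +x up,+y left)
vt=crop(365,190,[(108,113),(242,80),(286,213),(146,262)])
vs=crop(240,290,[(56,97),(202,57),(253,188),(107,235)])
# match: top image up=+x; side image right=+x, up=+y
pairs=[(vs[0],vt[3]),(vs[1],vt[0]),(vs[2],vt[1]),(vs[3],vt[2])]
for a,b in pairs: print('plate',*tri(a,b))
print('tip',*tri(crop(240,290,[(68,135)])[0],crop(365,190,[(232,243)])[0]))
M=[(-45,46),(45,46),(45,-46),(-45,-46)]
def f(p):
    P=place(p,[(x,y,p[3]) for x,y in M])
    return np.r_[(proj('side',P)-[a for a,b in pairs]).ravel(),(proj('top',P)-[b for a,b in pairs]).ravel()]
r=least_squares(f,[500,-270,.26,100]);print('valve',r.x,np.degrees(r.x[2]),'res',r.fun.round(2))
# boom head top corners: (-x back),(+x back),(+x front),(-x front); nozzle end too
ht=crop(170,160,[(302,208),(303,152),(386,152),(386,210)])
hs=crop(250,120,[(114,180),(155,180),(160,223),(118,224)])
for a,b in zip(hs,ht): print('head',*tri(a,b))
ct=crop(170,160,[(757,30),(755,437),(675,162),(675,208)])  # case front +x,-x ; tube end top corners +x,-x
def g(p):
    x,y,yaw,b,dz=p
    Y=110-b
    H=place(p,[(-15,Y,268+dz),(15,Y,268+dz),(15,Y-44,268+dz),(-15,Y-44,268+dz)])
    K=place(p,[(130,-210,65),(-130,-210,65),(12,Y-200,262+dz),(-12,Y-200,262+dz)])
    F=place(p,[(0,110,250)])
    return np.r_[(proj('top',H)-ht).ravel(),(proj('side',H)-hs).ravel(),(proj('top',K)-ct).ravel()]
r=least_squares(g,[600,130,0,50,0],loss='soft_l1');p=r.x;print('coll',p,np.degrees(p[2]));print(r.fun.round(2) if 0 else g(p).round(2))
b=p[3];G=place(p,[(0,110-b-22,250),(0,10-22,250)]);print('grip, grip at 100',G)
for v in range(0,130,25): print(v,(proj('top',place(p,[(0,110-v,258)]))[0]-[170,160])*5+2)
E
python3 fit.py
```

```text
plate [ 472.7 -299.3   97.4] 0.6322742793716429
plate [ 562.1 -279.4   95.1] 0.01742204301015704
plate [ 583.  -365.    91.9] 0.13728588254127772
plate [ 499.1 -388.    96.1] 0.2482017702390067
tip [ 480.6 -342.8  130.6] 0.002754611319119249
valve [ 529.2 -332.9    0.3   95. ] 14.472059711439657 res [-0.1  0.5 -0.3 -0.6  0.4 -0.1 -0.5  0.4 -0.2 -1.1 -0.7  0.3  0.7 -0.7
  0.1  0.9]
head [577.5 176.5 263.2] 0.5129488058809102
head [606.8 176.5 261.1] 0.022557236668831138
head [606.1 132.  263. ] 0.033110287412455364
head [576.3 131.8 264.4] 0.5966492270316621
coll [591.3 128.6  -0.   61.5  -6.1] -1.129577929927805
[-0.3 -0.2 -0.1 -0.2 -0.2  0.  -0.5 -0.4 -0.6  0.2  0.1 -0.2  0.1  0.1
 -0.6  0.3  0.  -0.7  0.   0.3  0.6  0.3  0.5  0. ]
grip, grip at 100 [[591.8 155.1 250. ]
 [591.  116.6 250. ]]
0 [188.  178.3]
25 [234.4 178.9]
50 [281.  179.6]
75 [327.6 180.2]
100 [374.4 180.9]
125 [421.2 181.5]
```

Valve axis is at about (529,-333) with yaw 14.5°, and the handle tip triangulates 50 mm from it, as it should. The boom grip is at about (592,155), reading about 61 mm. First I turn the tool so its y axis lies along world x, and shut the fingers.

```bash
python3 drive.py '[[0,0,0,0,0,-6.8],[0,0,0,0,0,-6.8],[0,0,0,0,0,-6.8],[0,0,0,0,0,-6.8],[0,0,0,0,0,-6.8],[0,0,0,0,0,-6.8],[0,0,0,0,0,-6.8],[0,0,0,0,0,-6.8]]' 0.0 40; python3 drive.py '[[0,0,0,0,0,-6.85],[0,0,0,0,0,-6.85],[0,0,0,0,0,0],[0,0,0,0,0,0]]'
```

```text
t: 0.77
position: [239.5, -631.0, 404.2]
orientation: [-180.0, -0.0, 75.5]
ft_force: [0.0, 0.0, -0.3]
grip_width: -0.003
finger_force: 0.0
t: 1.1
position: [239.3, -631.1, 404.3]
orientation: [-180.0, -0.1, 88.7]
ft_force: [-1.3, 0.3, -0.0]
grip_width: 0.0
finger_force: 0.0
```

```bash
python3 drive.py '[[29,29,0,0,0,0],[29,29,0,0,0,0],[29,29,0,0,0,0],[29,29,0,0,0,0],[29,29,0,0,0,0],[29,29,0,0,0,0],[29,29,0,0,0,0],[29,29,0,0,0,0]]'; python3 drive.py '[[5,11,10,0,0,0],[5,0,20,0,0,0],[0,0,20,0,0,0],[0,0,20,0,0,0],[0,0,20,0,0,0],[0,0,0,0,0,0],[0,0,0,0,0,0]]'
python3 -c "
from rig import manip, capture, get_calibration
import cv2,numpy as np
s=capture('side')[:,:,::-1];t=capture('top')[:,:,::-1]
z=lambda im,x,y:cv2.resize(im[y:y+100,x:x+100],None,fx=4,fy=4,interpolation=cv2.INTER_CUBIC)
cv2.imwrite('pics/v1.png',np.hstack([z(t,350,170),z(s,220,260)]))"
```

```text
t: 1.77
position: [477.1, -402.0, 404.8]
orientation: [-180.0, 0.0, 88.6]
ft_force: [0.9, -1.3, 0.1]
grip_width: 0.001
finger_force: 0.0
t: 2.35
position: [487.0, -393.8, 314.1]
orientation: [-179.9, -0.1, 88.7]
ft_force: [-0.1, -0.2, -0.3]
grip_width: 0.003
finger_force: 0.0
```

View pics/v1.png

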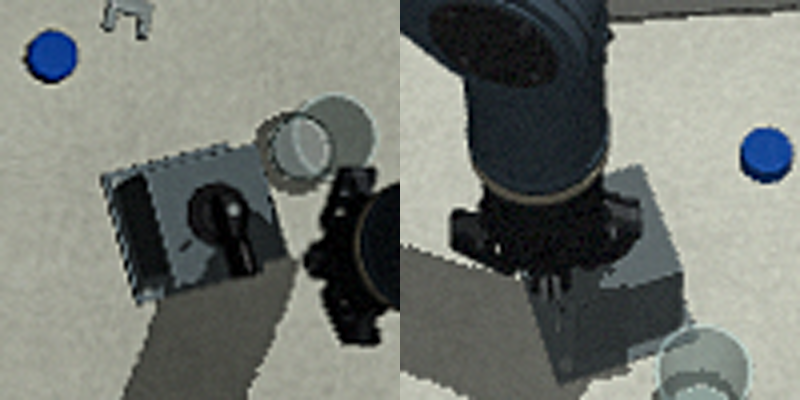

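The shut gripper stands on the -y side of the handle, at crop (330,260) against the handle at (240,250), clear of the beaker. I'll lower it and push in +y.

```bash
python3 drive.py '[[0,0,11,0,0,0],[0,0,11,0,0,0],[8,0,0,0,0,0],[8,0,0,0,0,0],[8,0,0,0,0,0],[8,0,0,0,0,0],[0,0,0,0,0,0]]'; python3 drive.py '[[5,0,0,0,0,0],[5,0,0,0,0,0],[5,0,0,0,0,0],[5,0,0,0,0,0],[5,0,0,0,0,0],[0,0,0,0,0,0]]'; python3 drive.py '[[4,0,0,0,0,0],[0,0,0,0,0,0],[0,0,0,0,0,0]]'
```

```text
t: 3.03
position: [488.2, -360.0, 293.2]
orientation: [180.0, 0.0, 89.0]
ft_force: [0.8, -1.3, -1.7]
grip_width: 0.001
finger_force: 0.8
t: 3.53
position: [489.0, -334.9, 292.7]
orientation: [180.0, -0.1, 89.0]
ft_force: [0.5, -0.0, -0.0]
grip_width: -0.001
finger_force: 0.0
t: 3.78
position: [488.7, -332.5, 292.7]
orientation: [180.0, -0.0, 88.9]
ft_force: [-0.1, -0.3, -0.5]
grip_width: 0.002
finger_force: 0.0
```

Forces are small now, so the handle seems to have snapped over. I'll back off, rise and check it.

```bash
python3 drive.py '[[-20,0,0,0,0,0],[-20,0,0,0,0,0],[-10,0,-30,0,0,0],[0,0,-40,0,0,0],[0,0,-40,0,0,0],[0,0,-40,0,0,0],[0,0,-40,0,0,0],[0,0,0,0,0,0]]' 1.0
python3 -c "
from rig import manip, capture, get_calibration
import cv2,numpy as np
t=capture('top')[:,:,::-1]
z=lambda im,x,y:cv2.resize(im[y:y+100,x:x+100],None,fx=4,fy=4,interpolation=cv2.INTER_CUBIC)
cv2.imwrite('pics/v2.png',z(t,350,170))"
```

```text
t: 4.45
position: [488.3, -383.1, 491.3]
orientation: [179.4, 0.4, 88.9]
ft_force: [0.8, -0.1, 0.4]
grip_width: 1.003
finger_force: 0.0
```

View pics/v2.png

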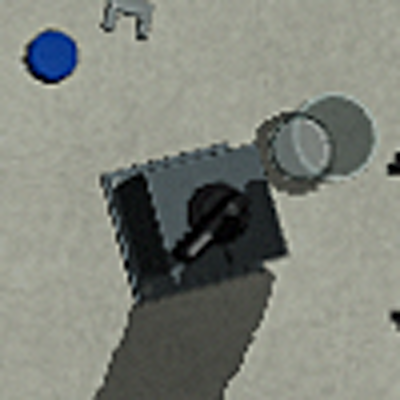

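The handle now points down-left to crop (183,252), over the waste line, and the beaker and cap have not moved. I'll travel to above the boom head.

```bash
python3 drive.py '[[33.7,5.8,0,0,0,0],[33.7,5.8,0,0,0,0],[33.7,5.8,0,0,0,0],[33.7,5.8,0,0,0,0],[33.7,5.8,0,0,0,0],[33.7,5.8,0,0,0,0],[33.7,5.8,0,0,0,0],[33.7,5.8,0,0,0,0]]' 1.0; python3 drive.py '[[33.7,5.8,0,0,0,0],[33.7,5.8,0,0,0,0],[33.7,5.8,0,0,0,0],[33.7,5.8,0,0,0,0],[33.7,5.8,0,0,0,0],[33.7,5.8,0,0,0,0],[33.7,5.8,0,0,0,0],[33.7,5.8,0,0,0,0]]'; python3 drive.py '[[0,0,0,0,0,0],[0,0,0,0,0,0]]'
```

```text
t: 5.17
position: [538.9, -112.7, 481.8]
orientation: [-179.9, -0.0, 88.9]
ft_force: [0.6, -0.5, 0.4]
grip_width: 1.005
finger_force: 0.0
t: 5.83
position: [590.7, 155.9, 481.6]
orientation: [-179.9, 0.0, 88.9]
ft_force: [0.2, 0.7, 0.4]
grip_width: 0.995
finger_force: 0.0
t: 6.0
position: [590.4, 156.8, 481.3]
orientation: [-179.9, -0.0, 89.1]
ft_force: [-0.3, -1.0, 0.5]
grip_width: 1.0
finger_force: 0.0
```

```bash
python3 drive.py '[[-0.7,0.6,20,0,0,0],[0,0,20,0,0,0],[0,0,20,0,0,0],[0,0,15,0,0,0],[0,0,5,0,0,0],[0,0,0,0,0,0]]'; python3 drive.py '[[0,0,0,0,0,0],[0,0,0,0,0,0],[0,0,0,0,0,0],[0,0,0,0,0,0],[0,0,0,0,0,0],[0,0,0,0,0,0],[0,0,0,0,0,0],[0,0,0,0,0,0]]' 0.0 40;python3 -c "
from rig import manip, capture, get_calibration
import cv2,numpy as np
s=capture('side')[:,:,::-1];t=capture('top')[:,:,::-1]
z=lambda im,x,y:cv2.resize(im[y:y+80,x:x+80],None,fx=5,fy=5,interpolation=cv2.INTER_CUBIC)
cv2.imwrite('pics/b1.png',np.hstack([z(t,175,160),z(s,235,120)]))"
```

```text
t: 6.5
position: [591.1, 152.2, 401.1]
orientation: [-179.8, 0.1, 88.8]
ft_force: [-0.7, -0.2, -0.3]
grip_width: 0.999
finger_force: 0.0
t: 7.17
position: [589.5, 154.3, 403.6]
orientation: [-179.8, 0.0, 88.9]
ft_force: [-10.8, -0.6, 10.9]
grip_width: 0.353
finger_force: 40.3
```

View pics/b1.png

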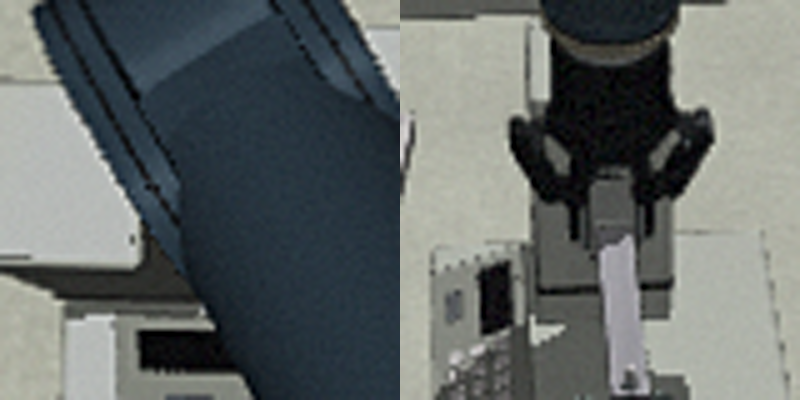

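Side view: the fingers sit on both sides of the head, at crop (575,215) and (650,215), and the opening of 30 mm fits the button being fully in. Next I refine the starting reading from the rail marks in the first top picture.

Run:
```python
import cv2,numpy as np
im=cv2.imread('pics/top0.png',0)
print('col',list(range(204,236)))
for r in range(190,202): print(r,*["%3d"%v for v in im[r,204:236]])
s=cv2.imread('pics/side0.png',0)
print('side');
for r in range(142,168): print(r,*["%3d"%v for v in s[r,268:288]])
```

```text
col [204, 205, 206, 207, 208, 209, 210, 211, 212, 213, 214, 215, 216, 217, 218, 219, 220, 221, 222, 223, 224, 225, 226, 227, 228, 229, 230, 231, 232, 233, 234, 235]
190  49   3  13  95   3   0  35  34  40  40  41  36  14  19  87 176 165 160 162 165 160 160 163 163 165 166 166 161 115 117 114 117
191  45   1  14   6   0   9 108  30  37  32  35  33  13  28  76 177 165 166 164 161 161 162 164 161 161 155 106 114 129 126 132 129
192  45   0  13   0   0   0  57  27  30  25  32  29   9  31  75 178 166 166 162 166 167 168 169 167 166 153  84 141 161 158 159 161
193  46   2   8   0 108  99 103 112 113 108 111 114 104  42  94 154 148 145 144 146 144 140 116 152 146 139  94 147 157 157 156 158
194  36  10   7   0 155 141 135 134 133 135 136 138 135  63 141 131 126 125 122 126 128 117  16 100 132 118  90 151 157 156 157 153
195  31   8   2   0 151 133 129 130 129 128 132 137 135  31 141 134 130 128 127 126 129 123  39 139 133 121  93 152 159 154 156 159
196  20  13   3   0 152 136 131 128 130 128 131  95 135  20 140  94 135 130 134 129 136 121  39 138 133 124  95 149 159 155 157 160
197  20  12
[... 2137 characters left out ...]
  99  79  78  81  84  81  84
160  81  82  76  77  61 139 148 142 145 143 146 145 152 127  74  82  81  82  79  84
161  81  77  73  67  61 133 151 145 147 145 148 144 150 142  78  83  81  82  80  83
162  83  81  64  91  90 126 149 144 147 147 148 146 146 145  77  79  80  83  78  79
163  79  80  60 103 114 114 155 148 147 147 149 147 150 134  61  84  83  80  83  80
164  81  81  58  77  81  82 150 147 142 137 135  98 129 103  68  83  85  80  79  81
165  82  81  65  43  51  53  79  57  58  91  82  77  97  65  68  81  79  82  82  79
166  78  85  79  45  42  56 114 145 144 145 143 145 139  88  69  80  83  81  83  79
167  81  79  79  75  74  48  94 149 145 146 146 144 145 104  66  82  80  79  81  75
```

The long marks are at columns 217 (25 mm) and 226 (50 mm), and the head edge is at about 230.1. Corrected for parallax, that reads about 62 mm, so the pull is about 38 mm, to TCP y of about 116.3. I'll ease the side load and start pulling.

```bash
python3 drive.py '[[0,-0.8,-0.8,0,0,0],[0,-0.5,-0.5,0,0,0],[0,0,0,0,0,0],[0,0,0,0,0,0]]' 0.0 50; python3 drive.py '[[-2,0,0,0,0,0],[-2,0,0,0,0,0],[-2,0,0,0,0,0],[-2,0,0,0,0,0],[-2,0,0,0,0,0],[0,0,0,0,0,0],[0,0,0,0,0,0]]'
```

```text
t: 7.6
position: [589.3, 154.0, 403.7]
orientation: [-179.9, 0.0, 88.9]
ft_force: [-5.1, 0.5, -0.5]
grip_width: 0.348
finger_force: 49.8
t: 8.18
position: [589.1, 143.6, 403.6]
orientation: [-179.9, 0.0, 88.9]
ft_force: [-6.2, 0.2, 0.2]
grip_width: 0.353
finger_force: 49.8
```

It slides freely with no residual force. On to the mark.

```bash
python3 drive.py '[[-4,0,0,0,0,0],[-4,0,0,0,0,0],[-4,0,0,0,0,0],[-4,0,0,0,0,0],[-4,0,0,0,0,0],[-3,0,0,0,0,0],[0,0,0,0,0,0],[0,0,0,0,0,0]]'; python3 drive.py '[[-2,0,0,0,0,0],[-2,0,0,0,0,0],[0,0,0,0,0,0],[0,0,0,0,0,0],[0,0,0,0,0,0],[0,0,0,0,0,0]]'; python3 -c "
from rig import manip, capture, get_calibration
import cv2,numpy as np
s=capture('side')[:,:,::-1];t=capture('top')[:,:,::-1]
cv2.imwrite('pics/side3.png',s);cv2.imwrite('pics/top3.png',t)
z=lambda im,x,y,w,h,k:cv2.resize(im[y:y+h,x:x+w],None,fx=k,fy=k,interpolation=cv2.INTER_CUBIC)
cv2.imwrite('pics/b2.png',np.hstack([z(t,170,160,60,75,6),z(t,290,180,60,75,4)[:0].reshape(0,240,3) if 0 else z(s,245,130,70,75,6)]))
o=manip.observe();print(o['position'])"
```

```text
t: 8.85
position: [588.7, 120.2, 403.7]
orientation: [-179.9, 0.1, 88.9]
ft_force: [-6.1, -1.9, -0.6]
grip_width: 0.35
finger_force: 49.8
t: 9.35
position: [588.6, 116.5, 403.6]
orientation: [-179.9, 0.1, 88.9]
ft_force: [-4.9, -0.1, -0.6]
grip_width: 0.349
finger_force: 49.9
[588.64223278 116.54124857 403.65351074]
```

View pics/b2.png

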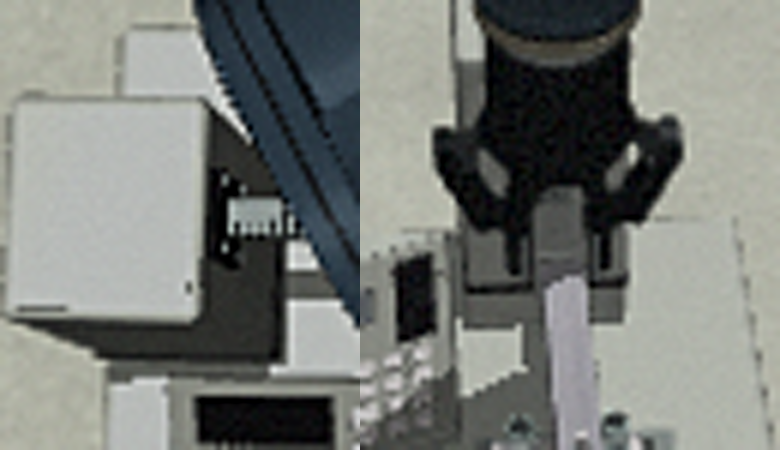

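The gripper still pinches the head (right crop at (560,230)). The arm hides the back edge in the top view, so I measure how far the boom moved from the tube's nozzle end and the head's front edge.

Run:
```python
import cv2,numpy as np
from h import *
for n in('side0','side3'):
    s=cv2.imread(f'pics/{n}.png',0)
    print(n,'col280 mean rows160-222',s[160:222,277:283].mean(1).astype(int).tolist())
for n in('top0','top3'):
    s=cv2.imread(f'pics/{n}.png',0);print(n,'rows195-197 cols 285-335',s[193:199,285:335].mean(0).astype(int).tolist())
p=np.array([591.3,128.6,-.0197])
for b in(62,96,100,104):
    Y=110-b
    print(b,proj('side',place(p,[(0,Y-44,266),(0,Y-200,258)])).round(1).tolist(),proj('top',place(p,[(0,Y-200,258)])).round(1).tolist())
```

```text
side0 col280 mean rows160-222 [131, 134, 134, 131, 111, 80, 121, 125, 127, 129, 131, 133, 130, 134, 131, 135, 135, 136, 142, 144, 141, 140, 142, 139, 139, 138, 139, 137, 138, 138, 138, 137, 141, 146, 123, 115, 105, 84, 127, 42, 71, 66, 60, 61, 62, 37, 17, 16, 53, 79, 81, 56, 51, 85, 84, 82, 70, 65, 54, 87, 83, 81]
side3 col280 mean rows160-222 [7, 57, 65, 69, 71, 73, 74, 73, 76, 79, 80, 83, 92, 77, 75, 78, 123, 158, 162, 162, 161, 161, 160, 161, 160, 157, 158, 158, 157, 157, 157, 158, 156, 156, 157, 155, 154, 149, 146, 142, 140, 144, 156, 125, 117, 107, 89, 131, 70, 68, 69, 74, 71, 69, 62, 30, 28, 59, 61, 97, 92, 92]
top0 rows195-197 cols 285-335 [161, 162, 163, 162, 162, 160, 160, 160, 162, 161, 163, 163, 163, 163, 144, 105, 123, 139, 151, 37, 39, 116, 158, 168, 160, 123, 94, 104, 99, 113, 148, 151, 141, 166, 165, 141, 113, 154, 153, 149, 150, 152, 149, 149, 150, 153, 150, 151, 153, 156]
top3 rows195-197 cols 285-335 [190, 188, 187, 186, 186, 185, 184, 185, 185, 186, 186, 187, 187, 185, 184, 183, 184, 183, 185, 184, 183, 183, 183, 181, 179, 181, 183, 186, 170, 116, 140, 160, 166, 97, 46, 111, 142, 180, 176, 172, 172, 174, 171, 170, 174, 174, 172, 174, 176, 178]
62 [[277.2, 163.7], [280.7, 200.1]] [[305.3, 196.6]]
96 [[277.9, 170.8], [281.5, 208.3]] [[318.1, 196.8]]
100 [[278.0, 171.7], [281.6, 209.3]] [[319.6, 196.9]]
104 [[278.1, 172.5], [281.7, 210.3]] [[321.1, 196.9]]
```

The boom moved 37.5 ± 0.5 mm by both views, which puts the reading at about 99.5 mm. Valve turned, button in, grip 50 N: I'm handing in.

```bash
python3 -c "
from rig import manip, capture, get_calibration
print(manip.finish_job(), manip.observe()['finger_force'])"
```

```text
the job is handed in; nothing more can be done
the job is handed in; nothing more can be done
```

I handed the job in at about 9.5 s on the robot's clock: the handle is over at waste and the boom is held at about 99.5 mm (measured from the images) with a 50 N grip. The button should be fully in, going by the 30 mm finger opening and the free slide; no bystander was touched as far as the pictures showed, and no pass/fail verdict came back.

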